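Third hand at the assembly jig: bracket pressed on a sprung stop

ROBOT

A 6-joint arm with a two-finger parallel gripper is mounted at the origin on a cart in front of the work surface, level with it; the furniture and walls round the work are solid. World frame = base frame: x ahead of the robot, y to its left, z up, the work surface at z = 0. Lengths are in m, angles in degrees, forces in N, time in s.
With the tool pointing down it reaches from about 0.25 to 0.725 m from the base axis. Payload 9.7 kg.
Tool frame: the origin (TCP) lies midway between the tips of the shut fingers; the grasp point (between the pads) lies 19 mm behind it; z points along the fingers, y is the line along which they close (so a half turn about z gives the same grasp; the last joint's range is limited). The gripper opens to 85 mm and grips with 20 to 120 N. Pads are 22 mm wide; open, the fingers measure 114 mm over their backs; the gripper's body (76 mm by 85 mm) begins 54 mm behind the grasp point. The pads swing forward as they close: fully open they stand 13 mm farther back than shut.
Start: joints at [72.078, 4.979, 10.078, 95.1, 0, 90], TCP at [0.169, 0.523, 0.231] pointing down, gripper open.
Joint ranges: [-179.16, 179.16], [-48.56, 103.87], [-65.8, 70.77], [-126.05, 130.52], [-82.76, 87.17], [-180, 180]. Speed limits (degrees/s): [127.2, 127.2, 147.25, 180, 180, 180].

INTERFACE

Orientations are given as [roll, pitch, yaw] about the fixed x, y, z axes, in that order (R = Rz(yaw) Ry(pitch) Rx(roll)).
In Python, from workcell import * gives the robot as it stands.
- The arm moves only by the tool servo_tool, never from a script. Its argument "moves" is a list of rows, each a list of 4 numbers: the shift along the world's x, y, z in cm, then the turn about the world's z in rad. A call has 1 to 20 rows; each row is the pose to reach, as a shift and turn from the pose commanded when the call began; what a row does not reach only later rows make up. A row lasts 1/12 s, in which the tool goes at most 41.7 mm and 7.16 degrees, less where a joint would pass 70% of its speed; a pose out of reach is approached as far as the arm can. A call with a gripper value outside its range is refused whole. "claw" is the closure, from 0 (fully open) to 1 (shut), set as the call begins (left out, the last holds). The fingers move at their own pace and stop on an object; "force" is the grip in N (left out, the last holds). Time passes only in rows, so rows that repeat a pose let the fingers close. It gives the time, the measured TCP pose, the force, the opening and the grip force at its end, in the units of the state.
- get_obs(): the state, without advancing time (a new reading comes with each control period).
- camera(name): name is "side" or "top" or "wrist"; returns the picture (400x640x3 uint8, red, green, blue); there is no depth.
- get_calibration(name): a dict with "fx", "fy", "cx", "cy" (pixels), "rvec" (rotation vector, rad) and "tvec" (3), from world to camera coordinates, as OpenCV has them; the wrist camera has in their place "tool_from_camera" (4x4, takes a point from camera to tool coordinates, whose origin is the TCP and whose axes are the flange's). Camera axes: x right, y down, z forward; pixel columns grow to the right and rows downward; lengths in m; the calibration is good to about 2 mm. A picture is of the moment at which its call begins: read the wrist's pose just before it. get_calibration takes no time and is no camera call.
- job_done(): hands the job in; it is judged then, once.
The state is a dict: "time": time; "q": joint angles; "qd": joint speeds; "joint_efforts": joint torques, N m; "ee_pos": TCP position; "tcp_rot": TCP orientation; "wrist_force": force on the tool from outside, world axes, zero at the start; "torque": the same for the moment, N m; "opening": finger opening in m; "grasp_force": force on a finger pad.
Only numpy, scipy, OpenCV 4.12 (cv2) and the standard library are available. Lean on these libraries where they do the work, as an engineer would, in place of code of your own. Each camera call takes 0.05 s, during which the arm holds its last target. There are 200 camera calls.

TASK

Be a third hand at the assembly jig: first press its sprung lever down until it stays down by itself, which raises the stop bar out of the plate. Then lay the bracket flat on the plate, slotted end towards the bar and centred between the two engraved lines, and push it squarely against the bar with a steady force of about 10 N, so that the sprung bar gives way about 10 mm, half its travel, and never to the end of its travel. Finish while still holding it pressed there with the gripper (do not let go: a colleague will drive the screws), and leave the screwdriver, timer and dust blower where they lie.

Things in the scene. Friction and masses are not known exactly. Their poses are not given: they have to be found in the camera images.
- jig: Fixed assembly jig: grey metal plate 180 x 150 x 20 mm (x, y, z), flat top at z = 20 mm. Origin: centre of its underside, on the worktop; z up, x the pressing direction (away from the robot, turned up to 0.3 rad), y left. 3 mm bolt heads at its corners. On its right side (-y), between steel cheeks 58 mm high, is the lever; a recess across it at x 48 to 84 mm holds the stop bar.
- seat (a point): Point on the plate's top (jig x = 25, y = 0, z = 20 mm) where the bracket's origin stands when the bar has given way 10 mm. Engraved lines along the jig's x at y = +-33 mm run 1 mm outside the foot's side edges; two small threaded holes at x = 39, y = +-19 mm then lie under the bracket's slots.
- jig_lever (a joint): Sprung lever: 0 = up (start), 0.45 rad = fully down. Axle level along the jig's y at jig x = 35, y = -95, z = 45 mm; the lever points to the jig's -x and is pressed down from above on its black end pad, with up to about 8 N. Past about 0.36 rad a detent pulls it to 0.45 and holds it; let go earlier, it springs back up. Going down it raises the stop bar in proportion.
- lever_pad (a point): Centre of the upper face of the lever's black end pad (34 mm along the lever, 26 mm wide), 90 mm from the axle. Lever fully down: at jig x = -55, y = -95, z = 51 mm; at the start about 38 mm higher and 11 mm farther to the jig's +x. Below the pad is only the worktop.
- stop_face: Steel stop bar, 12 x 90 x 17 mm (90 along the jig's y). Origin: middle of the lower edge of the face that looks to the jig's -x; axes as the jig's. At the start it is sunk in the plate, top flush; with the lever down its top stands 13.5 mm above the plate. Unloaded, its face is at jig x = 50 mm.
- stop_bar (a joint): How far the stop bar has been pushed back along the jig's +x, in m: 0 unloaded (start), 0.020 the end of its travel. Its spring gives 1 N per mm, so 0.010 means 10 N.
- bracket: Loose light-metal bracket, about 0.15 kg: foot 70 x 64 x 8 mm (x, y, z). Origin: centre of the foot's underside, z up. Upright web to grip from above: 12 mm thick (y), x -33 to +3 mm, top at z = 51 mm. Two slots, 22 x 13 mm, at x = 14, y = +-19 mm mark the slotted end, +x; its edge, x = 35 mm, meets the bar. Starts flat on the worktop right of the jig, +x within 0.9 rad of the world's x.
- slotted_edge (a point): Middle of the lower front edge of the bracket's slotted end (bracket x = 35 mm, y = z = 0), which meets the stop bar.
- screwdriver: Screwdriver with a black handle, 150 mm long, lying on the worktop near its front edge to the right of the bracket; leave it alone.
- timer: Bench timer, 66 x 64 x 17 mm, lying beyond the bracket; leave it alone.
- dust_blower: Dark red rubber dust blower, 49 x 124 x 49 mm, lying to the left of the jig; leave it alone.
Things that resemble listed ones, but are neither listed nor needed, are in the scene too. Leave any red or turquoise look-alike of the bracket alone.

How it is judged:
By the outcome, as a careful person would: the job done as asked, in the order asked, and still so for the second after the job is handed in, while the arm keeps its last pose, push and grip.
It also fails if it takes over 54 s, if anything falls off the work surface, if the arm or the gripper's body presses on something with over 40 N, if the wrist force passes 120 N, or if a joint passes its speed limit or range.

## Working session

There is one attempt and no reset: what is moved stays moved. The work goes in short steps, Python scripts to look and compute and a tool call to move; the robot and the scene stay as the last step left them, time stands still between calls to the robot, and variables do not carry over. Pictures are saved under pics/ and viewed, at most 10 in all, crops included, and the job is handed in when it is done.

Besides the shell and the picture viewer there is one more tool, called as name(argument=value, ...) on one line, values as JSON. servo_tool: Moves the arm, as the interface text tells. Its arguments: {"type":"object","properties":{"moves":{"type":"array","items":{"type":"array","items":{"type":"number"}}},"claw":{"type":"number"},"force":{"type":"number"}},"required":["moves"]}

```bash
mkdir -p pics; ls; python3 - <<'E'
from workcell import *
import cv2
for n in ("top","side"):
    im=camera(n); cv2.imwrite(f"pics/{n}0.png",im[:,:,::-1])
    c=get_calibration(n); print(n,c)
o=get_obs(); print(o["time"],o["ee_pos"],o["tcp_rot"])
print(get_calibration("wrist"))
E
```

```text
pics
top {'fx': 454.545630518674, 'fy': 454.545630518674, 'cx': 317.7960566459621, 'cy': 193.92053379014368, 'rvec': array([ 2.21443973, -2.16335595,  0.05034862]), 'tvec': array([0.24976372, 0.47457486, 1.33903978])}
side {'fx': 362.1692206895318, 'fy': 362.1692206895318, 'cx': 322.06656092272834, 'cy': 202.0007812612684, 'rvec': array([ 2.23432537, -0.19565543,  0.11901087]), 'tvec': array([-0.42789407,  0.2601968 ,  0.76994732])}
0.1 [0.16918698 0.52312561 0.23067293] [-1.79933518e+02  4.74860380e-04  1.62078125e+02]
{'fx': 302.6096613973757, 'fy': 302.6096613973757, 'cx': 326.8844372990763, 'cy': 203.09498200910744, 'tool_from_camera': array([[ 5.59778658e-04, -9.57185254e-01, -2.89475518e-01,
         7.42522846e-02],
       [ 9.99999827e-01,  5.88358456e-04, -1.17090296e-05,
         3.89354838e-04],
       [ 1.81523079e-04, -2.89475461e-01,  9.57185418e-01,
        -1.42231716e-01],
       [ 0.00000000e+00,  0.00000000e+00,  0.00000000e+00,
         1.00000000e+00]])}
```

View pics/top0.png

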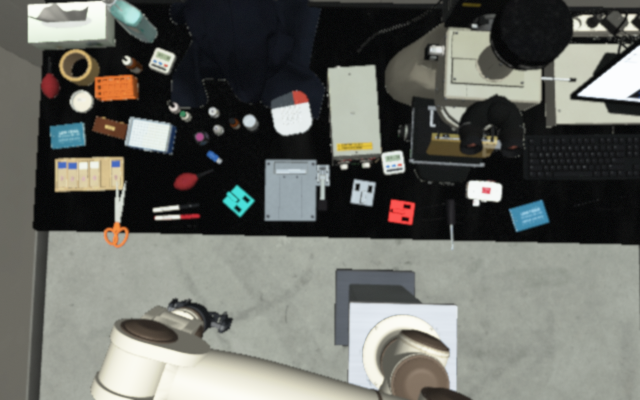

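View pics/side0.png

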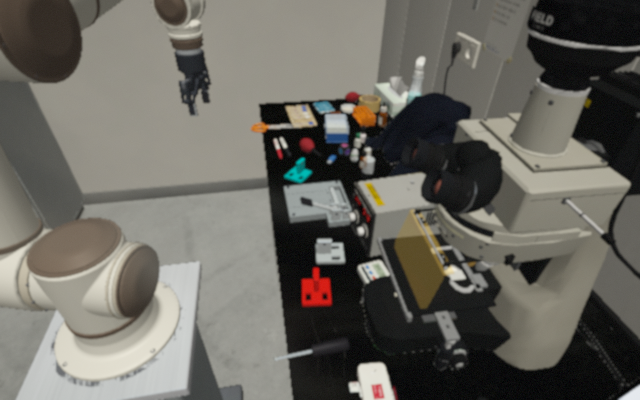

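Top view: the jig is at (291,190), with its lever at about (322,180). There are three bracket-like parts: turquoise (238,200), red (401,211) and light grey (363,192). Grey fits, being light metal and right of the jig with the timer (392,162) beyond it. I'll enlarge that area to confirm.

```bash
cat > h.py <<'E'
import numpy as np, cv2
from workcell import *
def cal(n):
    c=get_calibration(n); K=np.array([[c["fx"],0,c["cx"]],[0,c["fy"],c["cy"]],[0,0,1]])
    if n=="wrist":
        from scipy.spatial.transform import Rotation as Ro
        o=get_obs(); W=np.eye(4); W[:3,:3]=Ro.from_euler("xyz",o["tcp_rot"],degrees=True).as_matrix(); W[:3,3]=o["ee_pos"]
        T=W@c["tool_from_camera"]; return K,T[:3,:3],T[:3,3]
    R=cv2.Rodrigues(c["rvec"])[0]; return K,R.T,-R.T@c["tvec"]
def ray(C,uv,z):
    K,R,p=C; d=R@np.linalg.inv(K)@np.array([*uv,1.]); return p+d*(z-p[2])/d[2]
def proj(C,P):
    K,R,p=C; q=K@(R.T@(np.asarray(P,float)-p)); return q[:2]/q[2]
E
python3 - <<'E'
from h import *
im=cv2.imread("pics/top0.png"); C=cal("top")
cv2.imwrite("pics/crop0.png",cv2.resize(im[145:230,255:385],None,fx=6,fy=6,interpolation=cv2.INTER_CUBIC))
hsv=cv2.cvtColor(im,cv2.COLOR_BGR2HSV); m=((hsv[...,2]>70)&(hsv[...,1]<70)).astype(np.uint8)
m[:150]=0;m[228:]=0
n,l,s,c=cv2.connectedComponentsWithStats(m)
for i in range(1,n):
    if s[i,4]>150:
        r=cv2.minAreaRect(np.argwhere(l==i)[:,::-1].astype(np.float32)); print(s[i],r,ray(C,r[0],.01).round(4))
E
```

```text
[   0  150   37   78 2688] ((18.0, 188.5), (77.0, 36.0), 90.0) [0.4643 1.1619 0.01  ]
[ 331  150   75   25 1107] ((368.0, 162.0), (24.0, 74.0), 90.0) [0.568  0.1127 0.01  ]
[409 150  76  17 275] ((446.0699157714844, 162.65151977539062), (75.48773956298828, 12.437777519226074), 10.234803199768066) [ 0.5713 -0.1205  0.01  ]
[110 159  16  64 535] ((118.7182846069336, 190.44680786132812), (63.12335968017578, 13.924813270568848), 85.76361083984375) [0.4655 0.8579 0.01  ]
[ 264  159   66   62 3605] ((296.5, 189.5), (61.0, 65.0), 90.0) [0.4806 0.3248 0.01  ]
[ 57 160  43  28 903] ((77.72601318359375, 173.81546020507812), (42.128841400146484, 26.870731353759766), 1.6846843957901) [0.5127 0.984  0.01  ]
[350 179  26  28 574] ((362.54046630859375, 192.2369842529297), (23.492835998535156, 25.545608520507812), 8.746162414550781) [0.477  0.1274 0.01  ]
[466 180  37  27 756] ((484.0, 193.0), (26.0, 36.0), 90.0) [ 0.483  -0.2339  0.01  ]
[152 204  28   9 168] ((165.54615783691406, 208.3692626953125), (6.077701568603516, 27.53571128845215), 82.87498474121094) [0.4151 0.7148 0.01  ]
[154 214  26   7 156] ((166.5, 217.0), (6.0, 25.0), 90.0) [0.3894 0.7109 0.01  ]
```

View pics/crop0.png

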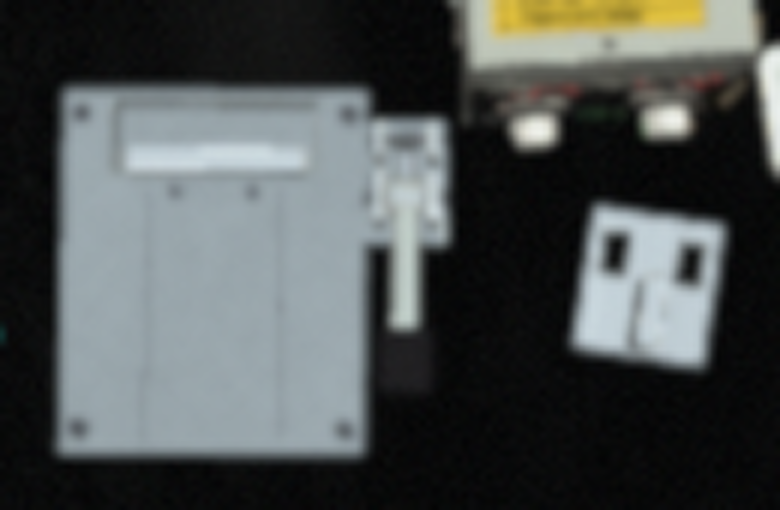

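The crop shows two dark slots, at (615,255) and (690,265), on the grey bracket's far (+x) end, with the web behind them, so that is the bracket to use. Next I'll compute the poses of the jig and bracket.

```bash
python3 - <<'E'
from h import *
C=cal("top")
f=lambda L,z:np.array([ray(C,((u+.5)/6-.5+255,(v+.5)/6-.5+145),z)[:2] for u,v in L])
J=f([(62,88),(370,88),(366,456),(57,456)],.02)
def pose(P,nm):
    fr=(P[0]+P[1])/2;bk=(P[2]+P[3])/2; x=fr-bk; a=np.arctan2(x[1],x[0]); l=P[0]+P[3]-P[1]-P[2]; b=np.arctan2(-l[0],l[1])
    print(nm,P.mean(0).round(4),"yaw",a.round(3),b.round(3),"size",np.linalg.norm(x).round(4),(np.linalg.norm(l)/2).round(4)); return P.mean(0),a
pose(J,"jig edges"); 
c,a=pose(f([(82,113),(348,114),(344,430),(78,428)],.023),"bolts")
B=pose(f([(595,204),(727,219),(708,369),(572,347)],.008),"bracket")
print("slots",f([(615,255),(690,265)],.008))
c=pose(J,"")[0]; a=-.0
W=lambda x,y:c+np.array([[np.cos(a),-np.sin(a)],[np.sin(a),np.cos(a)]])@[x,y]
print("pad img top",f([(406,362)],.089),"pred start",W(-44,-95) if 0 else W(-.044,-.095))
print("lines",f([(148,200),(143,435),(280,200),(278,435)],.02),"holes",f([(175,192),(252,192)],.02))
cv2.imwrite("pics/x.png",np.zeros((2,2),np.uint8))
E
```

```text
jig edges [0.4786 0.3429] yaw 0.015 0.023 size 0.1824 0.1526
bolts [0.4787 0.343 ] yaw 0.014 0.017 size 0.156 0.1313
bracket [0.4778 0.1259] yaw -0.124 -0.114 size 0.0739 0.0673
slots [[0.49214611 0.14383504]
 [0.48801041 0.10640697]]
 [0.4786 0.3429] yaw 0.015 0.023 size 0.1824 0.1526
pad img top [[0.43386941 0.24680558]] pred start [0.4346387 0.2478725]
lines [[0.51327382 0.37637132]
 [0.39700374 0.37555331]
 [0.5147652  0.31097974]
 [0.39857046 0.30899313]] holes [[0.51755438 0.36310156]
 [0.51842354 0.32495013]]
```

servo_tool(moves=[[3,-3,-1,0.05],[6,-6,-2,0.1],[9,-9,-3,0.15],[12,-12,-4,0.2],[15,-15,-5,0.25],[18,-18,-6,0.3],[21,-21,-7,0.33],[24,-24,-8,0.33],[26.1,-27.6,-9,0.33],[26.1,-27.6,-10,0.33],[26.1,-27.6,-10,0.33],[26.1,-27.6,-10,0.33],[26.1,-27.6,-10,0.33]], claw=1, force=40)

```text
time: 1.18
ee_pos: [0.43, 0.2477, 0.1316]
tcp_rot: [180.0, -0.0, -179.0]
wrist_force: [-0.7, -0.1, -0.6]
opening: -0.0007
grasp_force: 0.0
```

```bash
python3 - <<'E'
from h import *
o=get_obs(); print(o["time"],o["q"],o["ee_pos"],o["tcp_rot"],o["opening"],o["wrist_force"])
C=cal("wrist"); im=camera("wrist"); cv2.imwrite("pics/w1.png",im[:,:,::-1])
c=np.array([.4786,.343]);a=.015
W=lambda x,y,z:np.r_[c+np.array([[np.cos(a),-np.sin(a)],[np.sin(a),np.cos(a)]])@[x,y],z]
for nm,p in dict(pad=(-.044,-.095,.089),holeL=(.039,.019,.02),holeR=(.039,-.019,.02),bL=(-.078,.065,.023),bR=(-.078,-.065,.023),TCP=(0,0,0)).items():
    q=W(*p) if nm!="TCP" else o["ee_pos"]; print(nm,proj(C,q).round(1))
E
```

```text
1.1833 [ 2.99380338e+01 -3.20280088e+00 -9.23024932e+00  8.39726888e+01
  1.62330974e-02  2.89541525e+01] [0.4299933  0.24773025 0.13156772] [ 1.79985862e+02 -7.97865954e-03 -1.79016118e+02] -0.0007090446687832807 [-0.6561178  -0.07099816 -0.56814836]
pad [325.4 238.2]
holeL [444.4 289.6]
holeR [404.8 289.5]
bL [516.7 169.7]
bR [361.6 169.3]
TCP [326.  260.3]
```

View pics/w1.png

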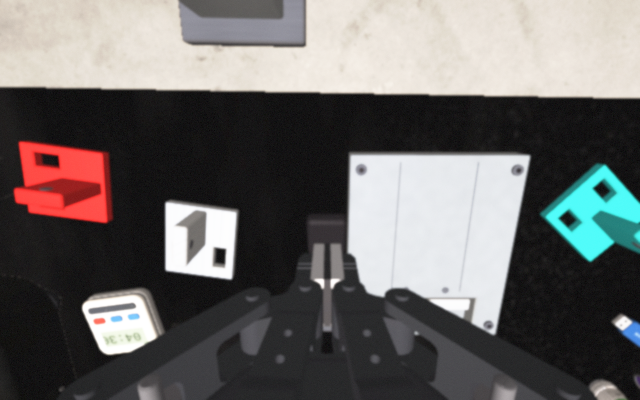

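Wrist view: the near jig bolts are at (361,170) and (517,170) and a threaded hole at (445,290). All are within 1 px of where my jig pose predicts them. The fingers are above the black pad (326,236), so I'll press down.

servo_tool(moves=[[0,0,-2],[0,0,-3.5],[0,0,-4],[0,0,-4.5],[0,0,-5],[0,0,-5.5],[0,0,-6],[0,0,-6.4],[0,0,-6.8],[0,0,-7.1],[0,0,-7.4],[0,0,-7.6],[0,0,-7.8],[0,0,-7.9],[0,0,-8.0],[0,0,-8.0]])

```text
validation failed for argument at $.mo...
```

servo_tool(moves=[[0,0,-2,0],[0,0,-3.5,0],[0,0,-4,0],[0,0,-4.5,0],[0,0,-5,0],[0,0,-5.5,0],[0,0,-6,0],[0,0,-6.4,0],[0,0,-6.8,0],[0,0,-7.1,0],[0,0,-7.4,0],[0,0,-7.6,0],[0,0,-7.8,0],[0,0,-7.9,0],[0,0,-8.0,0],[0,0,-8.0,0]])

```text
time: 2.57
ee_pos: [0.4303, 0.2473, 0.0512]
tcp_rot: [-180.0, 0.0, -179.0]
wrist_force: [0.2, 0.4, 0.2]
opening: 0.0003
grasp_force: 0.0
```

servo_tool(moves=[[0,0,-0.1,0],[0,0,-0.2,0],[0,0,-0.2,0],[0,0,1,0],[0,0,4,0],[0,0,8,0],[0,-3,11,-0.05],[0,-6,11,-0.1],[0,-9,11,-0.14],[0,-11,11,-0.14],[0,-11,11,-0.14],[0,-11,11,-0.14],[0,-11,11,-0.14]], claw=0)

```text
time: 3.65
ee_pos: [0.4303, 0.1376, 0.1618]
tcp_rot: [180.0, 0.0, 172.9]
wrist_force: [0.6, 0.2, 0.3]
opening: 0.0852
grasp_force: 0.0
```

```bash
python3 - <<'E'
from h import *
o=get_obs(); print(o["time"],o["q"],o["ee_pos"],o["tcp_rot"],o["opening"],o["wrist_force"])
C=cal("wrist"); im=camera("wrist"); cv2.imwrite("pics/w2.png",im[:,:,::-1])
c=np.array([.4786,.343]);a=.015
W=lambda x,y,z:np.r_[c+np.array([[np.cos(a),-np.sin(a)],[np.sin(a),np.cos(a)]])@[x,y],z]
print("pad down",proj(C,W(-.055,-.095,.051)),"pad up",proj(C,W(-.044,-.095,.089)))
print("bR",proj(C,W(-.078,-.065,.023)),"TCP",proj(C,o["ee_pos"]))
hsv=cv2.cvtColor(im,cv2.COLOR_RGB2HSV); m=((hsv[...,2]>130)&(hsv[...,1]<60)).astype(np.uint8)
n,l,s,cc=cv2.connectedComponentsWithStats(m)
for i in range(1,n):
    if s[i,4]>400: print(s[i],cc[i])
E
```

```text
3.65 [ 1.77225716e+01 -9.34457452e+00 -1.15038690e+01  8.78149858e+01
  9.22085152e-03  2.47748991e+01] [0.43031789 0.13756692 0.16175228] [1.79980850e+02 1.94884479e-02 1.72947671e+02] 0.08524165464969494 [0.6155496  0.20849019 0.25657498]
pad down [453.01860531 179.51481011] pad up [473.68356617 204.86519979]
bR [473.34538515 144.17862403] TCP [326.01240827 260.36746332]
[    0     0   640   183 57089] [271.4617527   52.53467393]
[  422   109   208   201 27554] [533.27676562 204.50685926]
[ 290  199   65   65 3705] [322.08663968 229.51363023]
[   0  239   57   70 2913] [ 23.70614487 277.19258496]
[187 258  40  53 493] [204.45233266 286.26369168]
[ 227  284   64   62 2607] [258.73916379 316.79593402]
[385 307  25  26 509] [396.42632613 319.88212181]
[318 323  25  26 519] [329.77071291 335.67822736]
[481 373  44  27 833] [501.35414166 388.47178872]
```

View pics/w2.png

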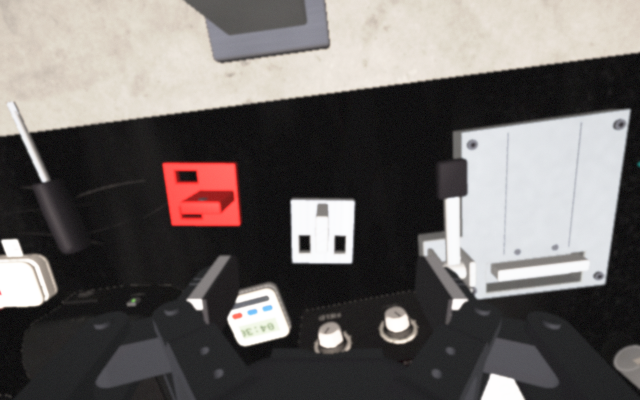

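The lever pad is now at (453,180), matching the fully-down prediction, and the bar's white top is showing at (540,267). The bracket is at (322,230) with its slots at (305,243) and (340,243). I'll refine its pose from this view.

```bash
python3 - <<'E'
from h import *
C=cal("wrist"); im=cv2.imread("pics/w2.png")
g=cv2.cvtColor(im,cv2.COLOR_BGR2GRAY)[190:275,280:365]
m=(g>110).astype(np.uint8); n,l,s,cc=cv2.connectedComponentsWithStats(m); k=1+s[1:,4].argmax()
cs,_=cv2.findContours((l==k).astype(np.uint8),cv2.RETR_CCOMP,cv2.CHAIN_APPROX_NONE)
for c in cs:
    if len(c)<15: continue
    w=np.array([ray(C,p+[280,190],.008)[:2]*1000 for p in c[:,0]],np.float32)
    r=cv2.minAreaRect(w); print(len(c),np.round(r[0],1),np.round(r[1],1),round(r[2],2))
# web top: print gray levels around row 205-225
print(g[14:40:3,30:56:2])
E
```

```text
245 [476.4 127.4] [67.  72.3] 83.01
48 [491.8 144.4] [11.8 19.7] 83.41
48 [486.7 107.4] [11.8 18.7] 82.1
[[251 251 251 239 173 152 152 152 166 234 251 252 251]
 [251 252 251 226 141 126 127 128 134 221 251 252 251]
 [251 251 250 216 134 129 129 128 131 213 250 252 251]
 [251 251 249 198 132 131 128 129 133 203 250 252 252]
 [251 251 247 210 206 206 203 201 193 217 250 252 251]
 [251 251 249 247 251 252 251 251 249 238 250 252 251]
 [251 251 249 248 252 252 252 252 250 238 250 252 251]
 [251 251 249 248 252 252 252 252 250 240 250 252 251]
 [251 251 245 246 252 252 252 251 248 233 250 252 252]]
```

servo_tool(moves=[[1.5,-0.4,-2,0],[3.1,-0.8,-5,0],[3.1,-0.8,-8,0],[3.1,-0.8,-11,0],[3.1,-0.8,-13,0],[3.1,-0.8,-14.3,0],[3.1,-0.8,-14.3,0],[3.1,-0.8,-14.3,0]])

```text
time: 4.37
ee_pos: [0.4608, 0.1299, 0.018]
tcp_rot: [-180.0, -0.1, 173.0]
wrist_force: [-0.2, -0.1, -0.3]
opening: 0.0857
grasp_force: 0.0
```

servo_tool(moves=[[0,0,0,0],[0,0,0,0],[0,0,0,0],[0,0,0,0],[0,0,0,0],[0,0,0,0],[0,0,0,0],[0,0,0,0],[0,0,0,0],[0,0,0,0]], claw=1, force=80)

```text
time: 5.2
ee_pos: [0.4615, 0.1294, 0.0188]
tcp_rot: [180.0, 0.0, 173.0]
wrist_force: [-2.0, 0.7, 5.6]
opening: 0.0106
grasp_force: 78.5
```

servo_tool(moves=[[0,0,1,0],[-1,0,4,0],[-2,0,8,0],[-2,3,10,0.03],[-2,6,10,0.06],[-2,9,10,0.09],[-2,12,10,0.12],[-2,15,10,0.137],[-1,18,10,0.137],[0,20,10,0.137],[0.55,21.3,10,0.137],[0.55,21.3,10,0.137],[0.55,21.3,10,0.137],[0.55,21.3,10,0.137]])

```text
time: 6.37
ee_pos: [0.4664, 0.3417, 0.1181]
tcp_rot: [-180.0, -0.0, -179.2]
wrist_force: [-0.6, 0.4, -1.6]
opening: 0.0112
grasp_force: 78.4
```

```bash
python3 - <<'E'
from h import *
o=get_obs(); print(o["time"],o["ee_pos"],o["tcp_rot"],o["opening"],o["wrist_force"])
C=cal("wrist"); im=camera("wrist"); cv2.imwrite("pics/w3.png",im[:,:,::-1])
c=np.array([.4786,.343]);a=.015
W=lambda x,y,z:np.r_[c+np.array([[np.cos(a),-np.sin(a)],[np.sin(a),np.cos(a)]])@[x,y],z]
for p in [(-.078,.065,.023),(-.078,-.065,.023),(-.055,-.095,.051),(-.09,.033,.02),(-.09,-.033,.02)]: print(proj(C,W(*p)).round(1))
dz=o["ee_pos"][2]-.0188
print("foot corners",[proj(C,W(x,y,dz)).round(1) for x in(-.032,.038) for y in(-.032,.032)])
E
```

```text
6.3667 [0.46638471 0.34174282 0.11814916] [-1.79958327e+02 -4.60458057e-02 -1.79190383e+02] 0.011197464868030008 [-0.56889586  0.38547772 -1.61054952]
[413.3 123.1]
[242.1 123.2]
[190.6 159. ]
[371.3 106.6]
[284.1 106.7]
foot corners [array([270.9, 212.8]), array([384.9, 212.7]), array([276.9, 318.4]), array([378.8, 318.4])]
```

View pics/w3.png

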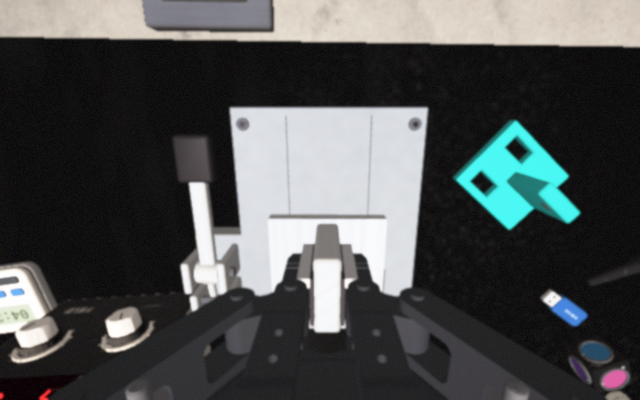

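The near bolts are at (243,124) and (415,124), about 1 px to the right of the prediction, so the jig lies about 1 mm farther towards +y. The bracket sits square in the grip. I'll lower it with a small y correction and look again.

servo_tool(moves=[[0,0.1,-3,0],[0,0.15,-5,0],[0,0.15,-6.5,0],[0,0.15,-7.3,0],[0,0.15,-7.5,0],[0,0.15,-7.5,0],[0,0.15,-7.5,0],[0,0.15,-7.5,0]])

```text
time: 7.08
ee_pos: [0.4673, 0.3441, 0.0447]
tcp_rot: [179.9, 0.1, -179.2]
wrist_force: [-0.9, -0.4, -1.5]
opening: 0.0109
grasp_force: 78.5
```

```bash
python3 - <<'E'
from h import *
o=get_obs(); print(o["time"],o["ee_pos"],o["tcp_rot"],o["wrist_force"])
C=cal("wrist"); im=camera("wrist"); cv2.imwrite("pics/w4.png",im[60:260,200:460,::-1].repeat(3,0).repeat(3,1))
g=cv2.cvtColor(im,cv2.COLOR_RGB2GRAY).astype(int)
# lines at several rows: dark dips
for r in range(80,240,8):
    row=g[r]; d=np.minimum(np.roll(row,4),np.roll(row,-4))-row
    print(r,[(i,int(d[i])) for i in range(240,410) if d[i]>12 and d[i]==d[i-3:i+4].max()])
E
```

```text
7.0833 [0.46733753 0.34410869 0.04470375] [ 1.79935642e+02  9.33040645e-02 -1.79194098e+02] [-0.91499158 -0.39251463 -1.53180408]
80 []
88 []
96 []
104 []
112 []
120 [(263, 46), (386, 41)]
128 [(263, 42), (385, 38)]
136 [(264, 43), (385, 42)]
144 [(264, 41), (385, 38)]
152 [(265, 37), (384, 43)]
160 [(265, 38), (384, 41)]
168 [(266, 38), (383, 35)]
176 [(266, 38), (383, 39)]
184 [(267, 36), (382, 37)]
192 [(267, 41), (382, 38)]
200 [(268, 39), (382, 36)]
208 [(268, 37), (381, 37)]
216 []
224 []
232 []
```

View pics/w4.png

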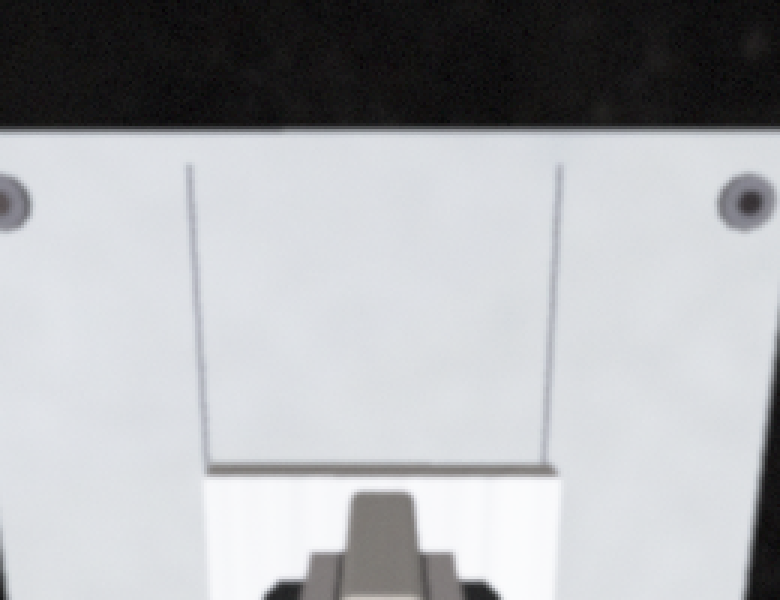

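```bash
python3 - <<'E'
from h import *
C=cal("wrist")
Y=lambda u,v,z:(ray(C,(u,v),z)*1000).round(1)
for u,v in [(263,120),(386,120),(268.2,208),(381.2,208)]: print("line",Y(u,v,.02))
for u in (204,560): print("foot up",Y((u-1)/3+200,(475-1)/3+60,.0339))
for u in (207,555): print("foot low",Y((u-1)/3+200,(463-1)/3+60,.0259))
for u,v in [(3,203),(747,203)]: print("bolt",Y((u-1)/3+200,(v-1)/3+60,.023))
E
```

```text
line [398.  309.7  20. ]
line [397.1 375.   20. ]
line [447.1 310.4  20. ]
line [446.2 375.8  20. ]
foot up [448.2 312.6  33.9]
foot up [447.3 376.2  33.9]
foot low [448.7 311.7  25.9]
foot low [447.8 376.8  25.9]
bolt [402.1 277.4  23. ]
bolt [400.2 407.7  23. ]
```

Midpoint of the engraved lines at the foot's rear edge is y = 343.1 mm, and the foot's centre is at 344.3 mm, with equal yaw (0.015). I'll shift it -1.2 mm in y and lower it.

servo_tool(moves=[[0,-0.06,-0.2,0],[0,-0.12,-0.4,0],[0,-0.12,-0.5,0],[0,-0.12,-0.55,0],[0,-0.12,-0.55,0],[0,-0.12,-0.55,0]])

```text
time: 7.63
ee_pos: [0.4668, 0.3426, 0.0387]
tcp_rot: [180.0, 0.0, -179.2]
wrist_force: [-2.4, -2.8, 7.4]
opening: 0.0108
grasp_force: 79.9
```

servo_tool(moves=[[0.1,0,0.03,0],[0.3,0.0,0.04,0],[0.5,0.01,0.04,0],[0.7,0.01,0.04,0],[0.7,0.01,0.04,0],[0.7,0.01,0.04,0]])

```text
time: 8.13
ee_pos: [0.4741, 0.343, 0.0387]
tcp_rot: [180.0, 0.0, -179.2]
wrist_force: [-2.6, 0.3, 5.4]
opening: 0.0109
grasp_force: 79.6
```

servo_tool(moves=[[0.1,0,0.0,0],[0.2,0.0,0.02,0],[0.3,0.0,0.03,0],[0.4,0.01,0.03,0],[0.4,0.01,0.03,0],[0.4,0.01,0.03,0],[0.4,0.01,0.03,0]])

```text
time: 8.72
ee_pos: [0.4779, 0.343, 0.0388]
tcp_rot: [180.0, 0.0, -179.2]
wrist_force: [-3.8, 0.4, 4.8]
opening: 0.0112
grasp_force: 79.5
```

servo_tool(moves=[[0.1,0,0.0,0],[0.2,0.0,0.0,0],[0.3,0.0,0.0,0],[0.4,0.01,0.0,0],[0.4,0.01,0.0,0],[0.4,0.01,0.0,0],[0.4,0.01,0.0,0]])

```text
time: 9.3
ee_pos: [0.4813, 0.343, 0.0388]
tcp_rot: [180.0, -0.1, -179.2]
wrist_force: [-7.5, -0.1, 7.3]
opening: 0.0108
grasp_force: 79.9
```

servo_tool(moves=[[0,0,0.02,0],[0,0,0.04,0],[0,0,0.06,0],[0,0,0.06,0],[0,0,0.06,0],[0,0,0.06,0]])

```text
time: 9.8
ee_pos: [0.4813, 0.3429, 0.0389]
tcp_rot: [180.0, -0.1, -179.2]
wrist_force: [-5.3, -0.1, 4.1]
opening: 0.0111
grasp_force: 79.2
```

servo_tool(moves=[[0.1,0,0.0,0],[0.2,0.0,0.0,0],[0.3,0.0,0.0,0],[0.3,0.0,0.0,0],[0.3,0.0,0.0,0],[0.3,0.0,0.0,0]])

```text
time: 10.3
ee_pos: [0.4839, 0.343, 0.0389]
tcp_rot: [180.0, -0.1, -179.2]
wrist_force: [-6.8, 0.5, 5.1]
opening: 0.0111
grasp_force: 79.4
```

servo_tool(moves=[[0,0,0.03,0],[0,0,0.06,0],[0,0,0.09,0],[0.1,0,0.09,0],[0.2,0,0.09,0],[0.2,0,0.09,0],[0.2,0,0.09,0],[0.2,0,0.09,0]])

```text
time: 10.97
ee_pos: [0.4856, 0.3429, 0.039]
tcp_rot: [-180.0, -0.2, -179.1]
wrist_force: [-8.0, 0.8, 1.1]
opening: 0.0109
grasp_force: 78.7
```

```bash
python3 - <<'E'
from h import *
F=[]
for n in ("side","top","wrist","side"):
    im=camera(n); cv2.imwrite(f"pics/{n}5.png",im[:,:,::-1]); o=get_obs(); F.append(np.r_[o["wrist_force"],o["ee_pos"]*1000])
print(np.round(F,2))
C=cal("wrist"); im=cv2.imread("pics/wrist5.png"); g=cv2.cvtColor(im,cv2.COLOR_BGR2GRAY)
a=cv2.resize(im[150:310,220:440],None,fx=3,fy=3,interpolation=cv2.INTER_CUBIC)
t=cv2.resize(cv2.imread("pics/side5.png")[170:250,270:380],None,fx=6,fy=6,interpolation=cv2.INTER_CUBIC)[:, :660]
cv2.imwrite("pics/two5.png",t)
cv2.imwrite("pics/wr5.png",a)
E
```

```text
[[-6.6300e+00  1.3800e+00  3.3000e-01  4.8555e+02  3.4291e+02  3.9000e+01]
 [-7.0300e+00  1.7100e+00 -8.2000e-01  4.8557e+02  3.4290e+02  3.9010e+01]
 [-6.9400e+00  1.4300e+00 -1.1000e-01  4.8559e+02  3.4291e+02  3.9010e+01]
 [-7.3800e+00  1.7300e+00  7.3000e-01  4.8555e+02  3.4293e+02  3.9000e+01]]
```

View pics/wr5.png

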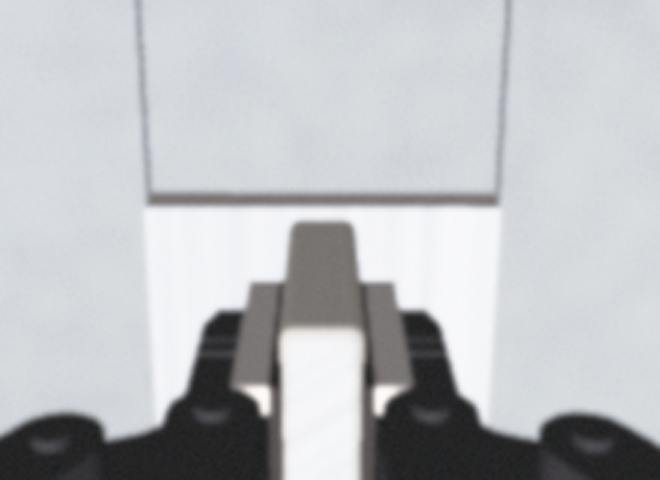

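View pics/two5.png

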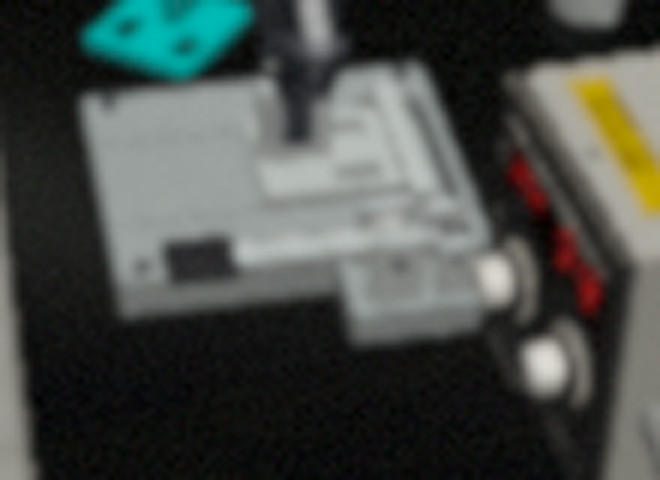

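The wrist crop shows the foot centred between the lines, with both lines meeting its rear corners symmetrically at x ≈ 149 and 497. The side crop shows the bar raised and touching the slotted end. The push is about 6.5–7 N, so it needs 3.5 mm more.

servo_tool(moves=[[0.1,0,0,0],[0.2,0,0,0],[0.3,0,0,0],[0.34,0,0,0],[0.34,0,0,0],[0.34,0,0,0],[0.34,0,0,0]])

```text
time: 11.75
ee_pos: [0.4884, 0.343, 0.039]
tcp_rot: [-180.0, -0.2, -179.1]
wrist_force: [-9.2, 2.1, 0.8]
opening: 0.0106
grasp_force: 78.9
```

```bash
python3 - <<'E'
from h import *
F=[]
for i in range(12):
    im=camera("wrist"); o=get_obs(); F.append(np.r_[o["wrist_force"],o["ee_pos"]*1000,o["tcp_rot"]%360])
print(np.mean(F,0).round(2),np.std(F,0).round(2)[:3])
C=cal("wrist"); g=cv2.GaussianBlur(cv2.cvtColor(im,cv2.COLOR_RGB2GRAY),(1,1),0).astype(float)
L={}
for lo,hi in((255,285),(370,400)):
    P=[]
    for r in range(100,206,3):
        s=g[r,lo:hi]; w=np.clip(np.median(s)-s-12,0,None)
        if w.sum()>20: P.append(ray(C,((w*np.arange(lo,hi)).sum()/w.sum(),r),.02)[:2]*1000)
    P=np.array(P); k=np.polyfit(P[:,0],P[:,1],1); r=P[:,1]-np.polyval(k,P[:,0]); ok=abs(r)<.7; k=np.polyfit(P[ok,0],P[ok,1],1); L[lo]=k; print("line",k,ok.sum())
# rear top edge of the foot: bright start
for u in (275,285,300,350,365,375):
    col=g[195:235,u]; d=np.diff(col); print(u,195+d.argmax()+.5,ray(C,(u,195+d.argmax()+.5),.028)[:2]*1000)
for r in (222,226,230):
    d=np.diff(g[r]); i=255+d[255:290].argmax(); j=365+d[365:400].argmin(); A,B=[ray(C,(q+.5,r),.028)[:2]*1000 for q in(i,j)]
    print("foot",i,j,A,B,"mid",(A+B)[1]/2,"linemid",np.mean([np.polyval(k,A[0]) for k in L.values()]))
E
```

```text
[ -9.83   1.5    1.92 488.47 342.94  39.03 180.01 359.78 180.87] [0.45 0.65 0.48]
line [1.57964667e-02 3.03214647e+02] 36
line [1.45792591e-02 3.69205543e+02] 36
275 218.5 [469.76494591 315.22127344]
285 218.5 [469.68073216 320.59685998]
300 218.5 [469.55441086 328.66028251]
350 218.5 [469.13333408 355.53872774]
365 218.5 [469.0070093  363.60237236]
375 218.5 [468.92279234 368.97816391]
foot 267 386 [471.83049791 311.10877936] [470.82486243 375.30438423] mid 343.20658179416785 linemid 343.3761918276142
foot 267 386 [474.13625149 311.01571617] [473.12661858 375.47023693] mid 343.24297654707283 linemid 343.4112112969568
foot 267 385 [476.46067937 310.92189926] [475.45553553 375.09359112] mid 343.0077451943812 linemid 343.44651438900974
```

servo_tool(moves=[[0.02,0.01,-0.02,0],[0.04,0.02,-0.03,0],[0.04,0.02,-0.03,0],[0.04,0.02,-0.03,0],[0.04,0.02,-0.03,0],[0.04,0.02,-0.03,0]])

```text
time: 12.85
ee_pos: [0.4886, 0.343, 0.039]
tcp_rot: [-180.0, -0.2, -179.1]
wrist_force: [-12.9, 1.7, 5.0]
opening: 0.0105
grasp_force: 79.4
```

```bash
python3 - <<'E'
from h import *
F=[]
for i in range(12):
    camera("wrist"); o=get_obs(); F.append(np.r_[o["wrist_force"],o["ee_pos"]*1000,o["tcp_rot"]%360])
print(np.mean(F,0).round(2),o["time"],o["grasp_force"])
m=np.mean(F,0)
if 8.5<-m[0]<12.5 and 487.5<m[3]<490.5: print(job_done())
E
```

```text
[-1.1960e+01  3.6000e-01  4.6400e+00  4.8865e+02  3.4300e+02  3.9010e+01
  1.8003e+02  3.5976e+02  1.8086e+02] 13.45 79.36779141426086
the job is handed in; nothing more can be done
None
```

The job is handed in at 13.5 s with no verdict returned: the lever is latched down, and the gripper is still holding the bracket flat, centred to under 0.5 mm and pressed against the bar. The wrist force was 12 N; allowing for friction I put the bar's own force at 9–10 N, about 10 mm of give. The screwdriver, timer and dust blower were not touched.

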